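# Fill the row and level the worktop shelf

### The job

Stand the egg cup that is on the worktop in the gap of the row on the little wooden shelf, midway between the other egg cup and the sweetener dispenser and in line with them, without shifting anything else. Then lay the spirit level along the clear front strip of the shelf, let go of it, and turn the black knob of the shelf's levelling foot until the bubble comes to rest between the two lines of the vial. Last, press the level firmly down onto the shelf, the bubble still between the lines, and finish while still pressing.

Things in the scene. Friction and masses are not known exactly. Their poses are not given: they have to be found in the camera images.
- cup_b: the egg cup to be put away: white ceramic, 62 mm tall, 70 to 120 g, round; the bowl is 50 mm in diameter from 44 mm height to the rim, the foot 38 mm. Stands upright on the worktop at the start, left or right of the shelf. Origin: centre of its underside, z up.
- cup_a: the other egg cup, of the same shape and size, already standing at one end of the row at the back of the shelf. Origin: centre of its underside.
- dispenser: push dispenser for sweetener tablets, white round plastic, 38 mm in diameter, 66 mm tall with its push button, standing in the row about 150 mm from cup_a with the gap between them. Origin: centre of its underside.
- gap (a point): point on the shelf's upper face in the middle of the gap of the row: about 75 mm from the axes of cup_a and of the dispenser, in line with both. Its frame is the shelf's: x across the shelf from the robot's side to the back, y along the shelf away from the knob, z up.
- front_strip (a point): point on the shelf's upper face in the middle of the clear strip in front of the row, where the middle of the level goes; same frame as the gap. It is 103 mm in front (-x) of the row line. The shelf tips only along its y axis, so the level is laid along y, either way round.
- shelf: the shelf: wooden board 190 (x) by 400 (y) by 18 mm, top 80 mm above the worktop, on a white end frame at its +y end and on the levelling foot near its -y end. Origin: on the worktop under the frame, 350 mm from the knob's axis. The whole shelf tips about the x axis here; at the start the knob's end is 2 to 5 mm too low, 1.0 to 2.4 rad of clockwise turn. x, y axes as for the gap.
- knob_grip (a point): centre of the black ten-lobed round knob of the levelling foot: 44 mm diameter, 22 mm high (11 mm above and below), upright axis, 129 mm above the worktop, 38 mm clear over the board on a threaded spindle. Clockwise from above raises this end of the shelf 12 mm a turn and brings the laid level's bubble towards the knob, 4.4 mm a radian. Turns with 0.05 N m, keeps its height, stays where left.
- level: aluminium spirit level, 180 mm long (x), 26 mm wide (y), 30 mm high, 0.32 kg, black end caps. It lies on its base on the worktop at the start, on the other side of the shelf from cup_b. Origin: centre of its base; z up. Its top is flat except for the vial's window over the middle 52 mm.
- vial_mid (a point): middle of the vial in the level's top, midway between its two black lines, 26 mm above the level's base; axes as the level's.
- bubble (a point): middle of the bubble: 10 mm long, pale, in the green vial. It runs along the level's x axis to the higher end, 0.8 mm for a milliradian of slope, at most 15 mm either way, and settles within half a second. The lines are 16 mm apart: the bubble stands between them when its middle is within 2.5 mm of vial_mid along x.
- scoop: red plastic tea scoop, 130 mm long (x), 26 mm high, lying left of the shelf. Origin: on the worktop under its middle.
- teaspoon: steel teaspoon, 140 mm long (x), lying right of the shelf. Origin: on the worktop under its middle.
- caddy: steel tea caddy with wooden lid, 87 mm in diameter, 110 mm tall, behind the shelf. Origin: centre of its underside.
- mug: blue mug, 80 mm in diameter, 90 mm tall, behind the shelf. Origin: centre of its underside.
Not all that is in view belongs to the job. Leave any green or turquoise look-alike of the cup_b alone. There is more than one size of the level; the one meant has the size given above.

How it is judged:
By the outcome, as a careful person would: the job done as asked, in the order asked, and still so for the second after the job is handed in, while the arm keeps its last pose, push and grip.
It also fails if it takes over 72 s, if anything falls off the work surface, if the arm or the gripper's body presses on something with over 40 N, if the wrist force passes 120 N, or if a joint passes its speed limit or range.

### The arm

A 6-joint arm with a two-finger parallel gripper is mounted at the origin on the work surface. World frame = base frame: x ahead of the robot, y to its left, z up, the work surface at z = 0. Lengths are in m, angles in rad, forces in N, time in s.
With the tool pointing down it reaches from about 0.2 to 0.875 m from the base axis. Payload 3.4 kg.
Tool frame: the origin (TCP) lies where the fingers leave the gripper's body, on its centre line; the fingertips stand 97 mm ahead of it and the grasp point (between the pads) lies 78 mm ahead of it (ctrl.grip_point_offset is the distance from the TCP to the grasp point, in m); z points along the fingers, x is the direction in which the jaws open and shut, and the axes are right-handed (so a half turn about z gives the same grasp; the last joint's range is limited). The gripper opens to 94 mm and grips with 3 to 60 N. Pads are 16 mm wide; open, the fingers measure 119 mm over their backs; the gripper's body (75 mm by 177 mm) begins 78 mm behind the grasp point.
Start: joints at [-1.343, 0.276, 1.505, -0, 1.361, -0.121], TCP at [0.197, -0.54, 0.303] pointing down, gripper open.
Joint ranges: [-2.89, 2.89], [-0.75, 2.08], [0.22, 2.7], [-1.18, 4.32], [0.11, 2.71], [-2.7, 2.7]. Speed limits (rad/s): [2.57, 2.57, 3.14, 3.14, 3.14, 3.14].

### API

Orientations are given as a unit quaternion [x, y, z, w].
In Python, from cell import ctrl gives the robot as it stands.
- The arm moves only by the tool drive_tool, never from a script. Its argument "moves" is one flat list of numbers, 6 for each row, row after row: the shift along the tool's x, y, z in mm, then the turn, a rotation vector about the tool's x, y, z in rad. In form: [dx, dy, dz, wx, wy, wz, dx, dy, dz, wx, wy, wz, ...]. A call has 1 to 12 rows; each row shifts and turns the commanded pose from where the row before left it, along the tool's axes as they then stand; what a row does not reach is not made up. A row lasts 1/8 s, in which the tool goes at most 62.5 mm and 10.7 degrees, less where a joint would pass 70% of its speed; a pose out of reach is approached as far as the arm can. A call with a gripper value outside its range is refused whole. "jaw" is the closure in counts, from 0 (fully open) to 255 (shut), set as the call begins (left out, the last holds). The fingers move at their own pace and stop on an object; "squeeze" is the grip in N (left out, the last holds). Time passes only in rows, so rows that do not move let the fingers close. It gives the time, the measured TCP pose, the force and the opening at its end, in the units of the state.
- ctrl.observe(): the state, without advancing time (a new reading comes with each control period).
- ctrl.grab_frame(name): name is "side" or "top" or "wrist"; returns (picture, depth): 480x640x3 uint8, blue, green, red; 480x640 float32, m along the optical axis (not along the pixel's ray), 0 where there is no reading.
- ctrl.calibration(name): a dict with "K" (3x3 intrinsics, pixels), "dist" ([k1, k2, p1, p2, k3] as OpenCV has them; the pictures are not rectified), "xyz" and "attitude" of the camera in the world. Camera axes: x right, y down, z forward; pixel columns grow to the right and rows downward; lengths in m; the calibration is good to about 2 mm. A picture is of the moment at which its call begins: read the wrist's pose just before it. calibration takes no time and is no camera call; for the wrist camera it gives the pose at the moment of the call.
- ctrl.close_job(): hands the job in, once; it reports no verdict.
The state is a dict: "clock": time; "qpos": joint angles; "joint_velocities": joint speeds; "joint_efforts": joint torques, N m; "tool_pos": TCP position; "tool_rot": TCP orientation; "force": force on the tool from outside, world axes, zero at the start; "moment": the same for the moment, N m; "width": finger opening in m.
Only numpy, scipy, OpenCV 4.12 (cv2) and the standard library are available. Lean on these libraries where they do the work, as an engineer would, in place of code of your own. Each camera call takes 0.05 s, during which the arm holds its last target.

## Working session

There is one attempt and no reset: what is moved stays moved. The work goes in short steps, Python scripts to look and compute and a tool call to move; the robot and the scene stay as the last step left them, time stands still between calls to the robot, and variables do not carry over. Pictures are saved under pics/ and viewed, and the job is handed in when it is done.

Besides the shell and the picture viewer there is one more tool, called in YAML: its name, and indented under it one key for each argument. drive_tool: Moves the arm, as the interface text tells. Its arguments: {"type":"object","properties":{"moves":{"type":"array"},"jaw":{"type":"number"},"squeeze":{"type":"number"}},"required":["moves"]}

```bash
mkdir -p pics; ls; cat > h.py <<'E'
import numpy as np, cv2
from scipy.spatial.transform import Rotation as R
from cell import ctrl
def grab(n,fn):
    c=ctrl.calibration(n); im,d=ctrl.grab_frame(n); cv2.imwrite('pics/'+fn+'.png',im); np.savez('pics/'+fn+'.npz',im=im,d=d,K=c['K'],dist=c['dist'],xyz=c['xyz'],att=c['attitude']); return im,d,c
def load(fn):
    z=np.load('pics/'+fn+'.npz'); return z['im'],z['d'],dict(K=z['K'],dist=z['dist'],xyz=z['xyz'],attitude=z['att'])
def rot(c):
    a=np.array(c['attitude'],float)
    return a if a.shape==(3,3) else R.from_quat(a).as_matrix()
def ray(c,uv):
    p=cv2.undistortPoints(np.array(uv,float).reshape(-1,1,2),np.array(c['K'],float),np.array(c['dist'],float)).reshape(-1,2)
    return np.c_[p,np.ones(len(p))]@rot(c).T
def plane(c,uv,z):
    r=ray(c,uv); o=np.array(c['xyz']); return o+r*((z-o[2])/r[:,2])[:,None]
def cloud(d,c):
    v,u=np.mgrid[0:480,0:640]; uv=np.c_[u.ravel(),v.ravel()]
    return (np.array(c['xyz'])+ray(c,uv)*d.reshape(-1,1)).reshape(480,640,3)
E
python3 - <<'E'
from h import *
for n in('top','side','wrist'):
    im,d,c=grab(n,n+'0'); print(n,c)
print(ctrl.observe(), ctrl.grip_point_offset)
E
```

```text
pics
top {'K': array([[532.65176411,   0.        , 312.14328304],
       [  0.        , 532.65176411, 243.56679956],
       [  0.        ,   0.        ,   1.        ]]), 'dist': array([-0.16025465,  0.        ,  0.        ,  0.        ,  0.        ]), 'xyz': array([ 0.50147052, -0.05091256,  1.21574938]), 'attitude': array([ 0.71616687, -0.69732706,  0.02203469, -0.01882723])}
side {'K': array([[537.49842481,   0.        , 313.88233218],
       [  0.        , 537.49842481, 242.35530206],
       [  0.        ,   0.        ,   1.        ]]), 'dist': array([0.04552251, 0.        , 0.        , 0.        , 0.        ]), 'xyz': array([0.29004556, 0.87299521, 1.11590755]), 'attitude': array([-0.13400402,  0.91787231, -0.36864798,  0.06043185])}
wrist {'K': array([[359.55213679,   0.        , 323.53711766],
       [  0.        , 359.55213679, 238.81254956],
       [  0.        ,   0.        ,   1.        ]]), 'dist': array([-0.04498638,  0.        ,  0.        ,  0.        ,  0.        ]), 'xyz': array([ 0.26347975, -0.5169644 ,  0.38405038]), 'attitude': array([ 0.81279632, -0.56948618, -0.07110925,  0.09995558])}
{'clock': 0.15, 'qpos': array([-1.34299810e+00,  2.76445410e-01,  1.50578636e+00, -3.34461237e-06,
        1.36069942e+00, -1.20989978e-01]), 'joint_velocities': array([ 0.00116714, -0.00186888, -0.00295601, -0.0006352 , -0.00075418,
        0.00057602]), 'joint_efforts': array([ 1.13080025e-04, -4.04925764e+01, -2.37431538e+01,  7.00646290e-02,
        3.14381998e-02, -8.55888152e-05]), 'tool_pos': array([ 0.19644924, -0.54011165,  0.30202813]), 'tool_rot': array([ 8.19072428e-01, -5.73689733e-01, -4.98923260e-04, -4.46091574e-04]), 'force': array([-0.31820661,  0.14982512, -0.43744925]), 'moment': array([ 0.02706498, -0.00416049,  0.05638123]), 'width': 0.09403107203106321} 0.0784
```

View pics/top0.png

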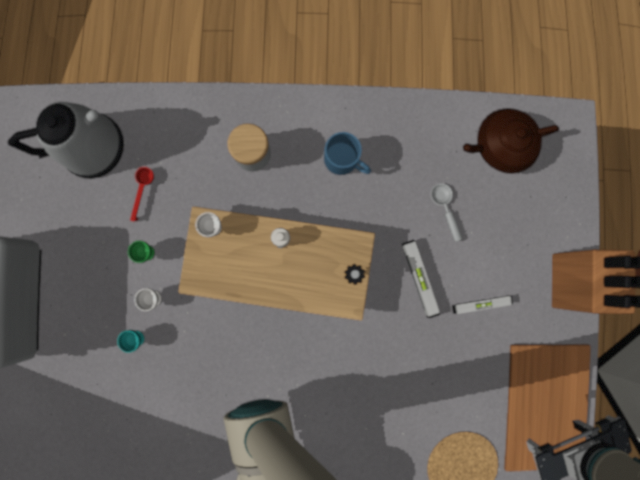

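View pics/side0.png

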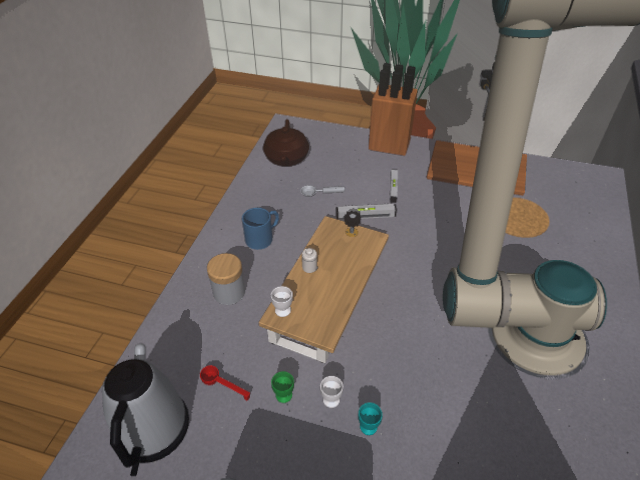

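View pics/wrist0.png

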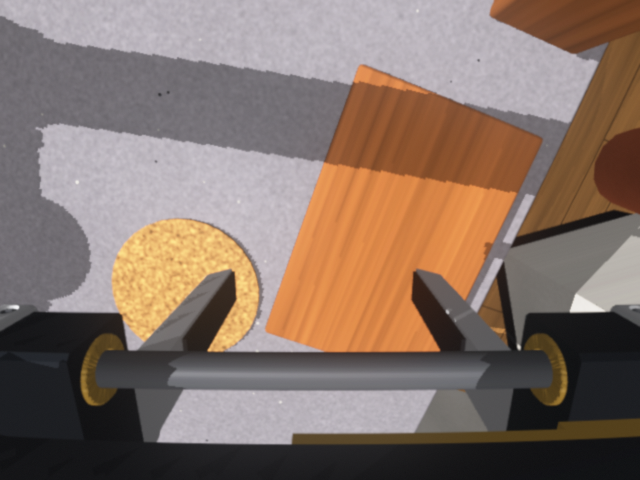

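The top view shows the white cup_b at (146,299) between the green and teal cups. cup_a is at (207,224), the dispenser at (280,238), the knob at (355,274), and the long level (~180 mm) at (422,279). The smaller decoy level is at (483,304). Next I'll measure them.

```bash
python3 - <<'E'
from h import *
im,d,c=load('top0'); P=cloud(d,c)
hsv=cv2.cvtColor(im,cv2.COLOR_BGR2HSV)
print('depth noise', np.percentile(P[420:440,250:260,2],[5,50,95]), P[330:340,200:220,2].mean())
# per-object: points within windows and height bands
def band(u0,u1,v0,v1,z0,z1):
    m=np.zeros((480,640),bool); m[v0:v1,u0:u1]=True
    m&=(P[...,2]>z0)&(P[...,2]<z1)&(d>0); return m
for n,w in dict(cup_b=(128,166,282,318,.05,.075),cup_a=(192,224,208,240,.13,.16),disp=(266,296,224,252,.12,.17),knob=(340,370,260,290,.12,.155),green=(125,157,235,268,.05,.075),teal=(110,147,325,355,.05,.075)).items():
    m=band(*w); p=P[m]; v,u=np.nonzero(m)
    (cx,cy),r=cv2.minEnclosingCircle(p[:,:2].astype(np.float32))
    print(n,m.sum(),'mean',p.mean(0).round(4),'circ',round(cx,4),round(cy,4),round(r,4),'zmax',np.percentile(p[:,2],[50,98]).round(4))
m=band(395,445,235,325,.018,.05); p=P[m]; print('level',m.sum(),cv2.minAreaRect((p[:,:2]*1000).astype(np.float32)),np.median(p[:,2]))
m=band(170,385,200,325,.07,.095); p=P[m]; print('shelf',m.sum(),cv2.minAreaRect((p[:,:2]*1000).astype(np.float32)),'z fit',np.linalg.lstsq(np.c_[p[:,:2],np.ones(len(p))],p[:,2],rcond=None)[0])
big=cv2.resize(im[190:350,100:500],None,fx=2,fy=2,interpolation=cv2.INTER_CUBIC);cv2.imwrite('pics/crop1.png',big)
E
```

```text
depth noise [0.2036838  0.23719783 0.28609721] 0.0008263959524643804
cup_b 175 mean [0.4361 0.3095 0.0589] circ 0.4361 0.3076 0.0259 zmax [0.06   0.0662]
cup_a 157 mean [0.5983 0.1604 0.14  ] circ 0.598 0.1594 0.0252 zmax [0.1413 0.1462]
disp 272 mean [0.5764 0.0101 0.1366] circ 0.5764 0.0106 0.019 zmax [0.1353 0.1477]
knob 330 mean [ 0.5047 -0.1426  0.1405] circ 0.5048 -0.1431 0.0219 zmax [0.1409 0.1456]
green 170 mean [0.5418 0.3284 0.0591] circ 0.541 0.3278 0.0257 zmax [0.0602 0.067 ]
teal 182 mean [0.3416 0.3457 0.0586] circ 0.3404 0.344 0.0273 zmax [0.0595 0.066 ]
level 955 ((498.6026611328125, -301.7156677246094), (179.1462860107422, 28.401872634887695), 20.07789421081543) 0.030165770893785915
shelf 15349 ((524.2975463867188, 20.903900146484375), (402.4388122558594, 191.70925903320312), 83.05953216552734) z fit [0.0017313  0.00744001 0.0783628 ]
```

View pics/crop1.png

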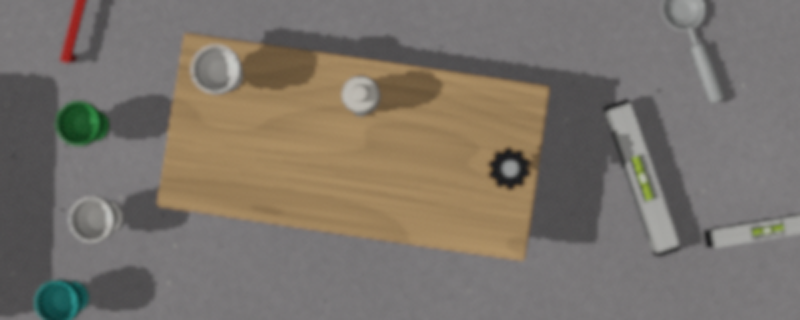

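```bash
cat >> h.py <<'E'
def rows(tgt,phi,n,wrows=None,pose=None):
    """n equal rows from current pose to TCP tgt, tool-x heading phi (tool straight down)"""
    o=ctrl.observe(); p=np.array(o['tool_pos']); M=R.from_quat(o['tool_rot']).as_matrix()
    if pose is not None: p=np.array(pose[:3]); M=np.array([[np.cos(pose[3]),np.sin(pose[3]),0],[np.sin(pose[3]),-np.cos(pose[3]),0],[0,0,-1]])
    T=np.array([[np.cos(phi),np.sin(phi),0],[np.sin(phi),-np.cos(phi),0],[0,0,-1]])
    rv=R.from_matrix(M.T@T).as_rotvec(); dp=(np.array(tgt)-p)/n*1000
    print('tilt rv',rv.round(4),'total mm',(M.T@(np.array(tgt)-p)*1000).round(1))
    for i in range(n):
        print((M.T@dp).round(1).tolist(),(rv/n).round(3).tolist()); M=M@R.from_rotvec(rv/n).as_matrix()
def obs():
    o=ctrl.observe(); M=R.from_quat(o['tool_rot']).as_matrix()
    print('t',round(o['clock'],2),'pos',o['tool_pos'].round(4),'phi',round(np.arctan2(M[1,0],M[0,0]),4),'zax',M[:,2].round(4),'F',o['force'].round(2),'w',round(o['width'],4),'q',o['qpos'].round(3)); return o
E
python3 - <<'E'
from h import *
im,d,c=load('side0'); P=cloud(d,c)
A=dict(cup_b=(.4361,.308,.052,.067),cup_a=(.598,.1597,.132,.15),disp=(.5764,.0104,.115,.15),knob=(.5048,-.143,.122,.145))
for n,(x,y,z0,z1) in A.items():
    m=(np.hypot(P[...,0]-x,P[...,1]-y)<.036)&(P[...,2]>z0)&(P[...,2]<z1)&(d>0); p=P[m]
    (cx,cy),r=cv2.minEnclosingCircle(p[:,:2].astype(np.float32)); print(n,m.sum(),round(cx,4),round(cy,4),round(r,4),np.percentile(p[:,2],98))
m=(np.hypot(P[...,0]-.4986,P[...,1]+.3017)<.1)&(P[...,2]>.022)&(P[...,2]<.04)
p=P[m];print('level',m.sum(),cv2.minAreaRect((p[:,:2]*1000).astype(np.float32)))
m=(abs(P[...,2]-.08)<.008)&(np.hypot(P[...,0]-.524,P[...,1]-.02)<.24)
p=P[m];print('shelf',m.sum(),cv2.minAreaRect((p[:,:2]*1000).astype(np.float32)))
# top image shelf edges via wood mask, cast on plane .079
im,d,c=load('top0');hsv=cv2.cvtColor(im,cv2.COLOR_BGR2HSV)
mk=((hsv[...,1]>70)&(hsv[...,0]>8)&(hsv[...,0]<25)).astype(np.uint8); mk[:195]=0;mk[330:]=0;mk[:,:165]=0;mk[:,390:]=0
mk=cv2.morphologyEx(mk,cv2.MORPH_OPEN,np.ones((5,5)))
cs=max(cv2.findContours(mk,0,2)[0],key=cv2.contourArea).reshape(-1,2)
q=plane(c,cs,.079)[:,:2]; print('shelf mask',cv2.minAreaRect((q*1000).astype(np.float32)))
rows((.436,.308,.24),-.14,18)
E
```

```text
cup_b 180 0.4383 0.3089 0.0266 0.06474351150483693
cup_a 167 0.5999 0.1611 0.0272 0.1450068118571595
disp 202 0.5765 0.0132 0.0209 0.14569114571143563
knob 204 0.5067 -0.1394 0.023 0.14386344187575167
level 452 ((497.2652282714844, -301.81201171875), (185.9874267578125, 66.7126235961914), 33.815757751464844)
shelf 8568 ((587.9227905273438, 14.230697631835938), (405.14892578125, 317.1998596191406), 83.17103576660156)
shelf mask ((524.697265625, 21.059127807617188), (400.8279113769531, 190.21737670898438), 83.32791900634766)
tilt rv [-9.000e-04  1.100e-03 -1.082e+00] total mm [-715.1 -515.    63.1]
[-39.7, -28.6, 3.5] [-0.0, 0.0, -0.06]
[-37.9, -30.9, 3.5] [-0.0, 0.0, -0.06]
[-36.0, -33.2, 3.5] [-0.0, 0.0, -0.06]
[-34.0, -35.3, 3.5] [-0.0, 0.0, -0.06]
[-31.8, -37.2, 3.5] [-0.0, 0.0, -0.06]
[-29.5, -39.1, 3.5] [-0.0, 0.0, -0.06]
[-27.1, -40.8, 3.5] [-0.0, 0.0, -0.06]
[-24.6, -42.3, 3.5] [-0.0, 0.0, -0.06]
[-22.0, -43.7, 3.5] [-0.0, 0.0, -0.06]
[-19.3, -45.0, 3.5] [-0.0, 0.0, -0.06]
[-16.6, -46.1, 3.5] [-0.0, 0.0, -0.06]
[-13.8, -47.0, 3.5] [-0.0, 0.0, -0.06]
[-10.9, -47.7, 3.5] [-0.0, 0.0, -0.06]
[-8.1, -48.3, 3.5] [-0.0, 0.0, -0.06]
[-5.1, -48.7, 3.5] [-0.0, 0.0, -0.06]
[-2.2, -48.9, 3.5] [-0.0, 0.0, -0.06]
[0.7, -49.0, 3.5] [-0.0, 0.0, -0.06]
[3.7, -48.8, 3.4] [-0.0, 0.0, -0.06]
```

drive_tool:
  moves: [-40,-29,3.5,0,0,-0.06,-38,-31,3.5,0,0,-0.06,-36,-33,3.5,0,0,-0.06,-34,-35,3.5,0,0,-0.06,-32,-37,3.5,0,0,-0.06,-29.5,-39,3.5,0,0,-0.06,-27,-41,3.5,0,0,-0.06,-24.5,-42,3.5,0,0,-0.06,-22,-44,3.5,0,0,-0.06,-19,-45,3.5,0,0,-0.06,-16.5,-46,3.5,0,0,-0.06,-14,-47,3.5,0,0,-0.06]
  jaw: 50
  squeeze: 12

```text
clock: 1.65
tool_pos: [0.3564, 0.0266, 0.2606]
tool_rot: [0.969, -0.247, 0.0, 0.0]
force: [1.9, 0.5, -0.2]
width: 0.0755
```

```bash
python3 - <<'E'
from h import *
obs(); rows((.437,.3085,.24),-.12,6)
E
```

```text
t 1.65 pos [0.3564 0.0266 0.2606] phi -0.5 zax [ 8.e-04 -3.e-04 -1.e+00] F [ 1.86  0.55 -0.22] w 0.0755 q [-0.121 -0.029  1.98  -0.     1.19   0.379]
tilt rv [ 1.0e-04 -8.0e-04 -3.8e-01] total mm [ -64.5 -286.    20.6]
[-10.7, -47.7, 3.4] [0.0, -0.0, -0.063]
[-7.7, -48.3, 3.4] [0.0, -0.0, -0.063]
[-4.6, -48.6, 3.4] [0.0, -0.0, -0.063]
[-1.5, -48.8, 3.4] [0.0, -0.0, -0.063]
[1.5, -48.8, 3.4] [0.0, -0.0, -0.063]
[4.6, -48.6, 3.4] [0.0, -0.0, -0.063]
```

drive_tool:
  moves: [-11,-46,3.5,0,0,-0.06,-8,-46,3.5,0,0,-0.06,-4.5,-46,3.5,0,0,-0.06,-1.5,-46,3.5,0,0,-0.06,1.5,-46,3.5,0,0,-0.06,4.5,-46,3,0,0,-0.06,0,0,0,0,0,0,0,0,0,0,0,0]

```text
clock: 2.65
tool_pos: [0.4338, 0.2918, 0.2397]
tool_rot: [0.997, -0.071, -0.001, 0.001]
force: [0.0, -0.2, 0.0]
width: 0.0755
```

```bash
python3 - <<'E'
from h import *
obs(); rows((.437,.3085,.132),-.12,3)
im,d,c=grab('wrist','w1')
E
```

```text
t 2.65 pos [0.4338 0.2918 0.2397] phi -0.1418 zax [-0.0014 -0.0013 -1.    ] F [ 0.03 -0.22  0.02] w 0.0755 q [ 4.590e-01  2.430e-01  1.715e+00 -1.000e-03  1.185e+00  6.010e-01]
tilt rv [ 0.0015  0.0012 -0.0218] total mm [  0.9 -17.1 107.6]
[0.3, -5.7, 35.9] [0.001, 0.0, -0.007]
[0.3, -5.7, 35.9] [0.001, 0.0, -0.007]
[0.4, -5.7, 35.9] [0.001, 0.0, -0.007]
```

View pics/w1.png

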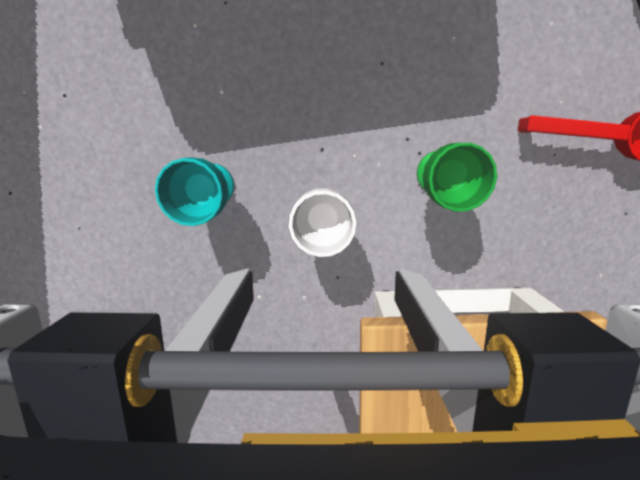

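The wrist view shows the white cup's rim centred at about (323,222), between the fingers. The teal and green cups on either side are clear of them.

```bash
python3 - <<'E'
from h import *
im,d,c=load('w1'); print(plane(c,[[323,222]],.062), cloud(d,c)[222,323])
P=cloud(d,c); m=(np.hypot(P[...,0]-.437,P[...,1]-.3085)<.04)&(P[...,2]>.05)&(P[...,2]<.07);p=P[m]
print(cv2.minEnclosingCircle(p[:,:2].astype(np.float32)))
E
```

```text
[[0.43643256 0.30860757 0.062     ]] [0.43560397 0.30318901 0.03515013]
((0.4357486665248871, 0.3075023591518402), 0.025022929534316063)
```

drive_tool:
  moves: [0,-16.5,0,0.0015,0.001,-0.022,0,0,30,0,0,0,0,0,40,0,0,0,0,0,25,0,0,0,0,0,12,0,0,0,0,0,0,0,0,0,0,0,0,0,0,0]

```text
clock: 3.58
tool_pos: [0.4376, 0.3092, 0.1342]
tool_rot: [0.998, -0.06, 0.002, -0.001]
force: [-0.5, -1.0, -0.3]
width: 0.0756
```

```bash
python3 - <<'E'
from h import *
obs()
E
```

```text
t 3.58 pos [0.4376 0.3092 0.1342] phi -0.1201 zax [ 0.0032  0.0024 -1.    ] F [-0.48 -1.04 -0.3 ] w 0.0756 q [4.850e-01 3.670e-01 1.835e+00 1.000e-03 9.360e-01 6.040e-01]
```

drive_tool:
  moves: [-0.5,0.8,2,0,0,0,0,0,0,0,0,0,0,0,0,0,0,0,0,0,0,0,0,0,0,0,0,0,0,0,0,0,0,0,0,0]
  jaw: 255

```text
clock: 4.32
tool_pos: [0.4363, 0.3081, 0.1314]
tool_rot: [0.998, -0.06, 0.001, -0.001]
force: [-1.3, -0.6, 4.2]
width: 0.0496
```

```bash
python3 - <<'E'
from h import *
obs()
E
```

```text
t 4.33 pos [0.4363 0.3081 0.1314] phi -0.12 zax [ 0.0014  0.0015 -1.    ] F [-1.25 -0.56  4.15] w 0.0496 q [4.840e-01 3.690e-01 1.841e+00 1.000e-03 9.300e-01 6.040e-01]
```

drive_tool:
  moves: [0,0,-10,0,0,0,0,0,-30,0,0,0,0,0,-45,0,0,0,0,0,-50,0,0,0,0,0,-35,0,0,0,0,0,-10,0,0,0,0,0,0,0,0,0]

```text
clock: 5.2
tool_pos: [0.4359, 0.3077, 0.3109]
tool_rot: [0.998, -0.06, 0.001, -0.001]
force: [-0.4, -0.2, -1.8]
width: 0.0495
```

```bash
python3 - <<'E'
from h import *
obs(); rows((.5872,.0855,.31),-.12,7)
E
```

```text
t 5.2 pos [0.4359 0.3077 0.3109] phi -0.12 zax [ 0.0012  0.0011 -1.    ] F [-0.41 -0.23 -1.76] w 0.0495 q [0.484 0.208 1.578 0.    1.354 0.604]
tilt rv [-0.0013 -0.001  -0.    ] total mm [176.8 202.4   0.8]
[25.3, 28.9, 0.1] [-0.0, -0.0, -0.0]
[25.3, 28.9, 0.1] [-0.0, -0.0, -0.0]
[25.3, 28.9, 0.1] [-0.0, -0.0, -0.0]
[25.3, 28.9, 0.1] [-0.0, -0.0, -0.0]
[25.3, 28.9, 0.1] [-0.0, -0.0, -0.0]
[25.3, 28.9, 0.1] [-0.0, -0.0, -0.0]
[25.3, 28.9, 0.1] [-0.0, -0.0, -0.0]
```

drive_tool:
  moves: [10,12,0,0,0,0,25,29,0,0,0,0,35,40,0,0,0,0,40,45,0,0,0,0,35,40,0,0,0,0,22,25,0,0,0,0,10,11.5,0,-0.001,-0.001,0,0,0,0,0,0,0,0,0,0,0,0,0]

```text
clock: 6.32
tool_pos: [0.5867, 0.0865, 0.3106]
tool_rot: [0.998, -0.059, -0.001, -0.0]
force: [-0.0, 0.0, -0.2]
width: 0.0497
```

```bash
python3 - <<'E'
from h import *
obs(); rows((.5872,.0855,.225),-.12,3)
grab('wrist','w2')
E
```

```text
t 6.33 pos [0.5867 0.0865 0.3106] phi -0.1191 zax [-0.0014  0.001  -1.    ] F [-0.03  0.02 -0.21] w 0.0497 q [2.900e-02 3.000e-01 1.451e+00 1.000e-03 1.392e+00 1.470e-01]
tilt rv [-0.0009  0.0015  0.0009] total mm [ 0.7  1.  85.6]
[0.2, 0.3, 28.5] [-0.0, 0.001, 0.0]
[0.2, 0.3, 28.5] [-0.0, 0.001, 0.0]
[0.2, 0.3, 28.5] [-0.0, 0.001, 0.0]
```

View pics/w2.png

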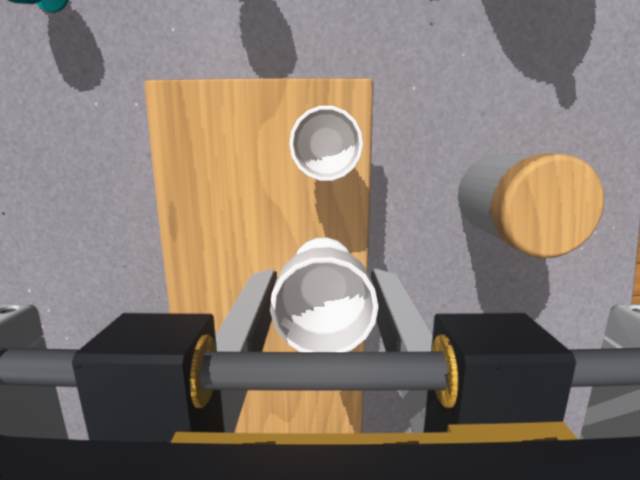

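The wrist view shows cup_a's rim centred at (326,143) and the held cup's rim at about (324,301), over the gap. I'll check both numerically.

```bash
python3 - <<'E'
from h import *
im,d,c=load('w2'); print('cup_a',plane(c,[[326,143]],.1425),'held',plane(c,[[324,300]],.241))
P=cloud(d,c)
for n,x,y,z0,z1 in(('a',.598,.16,.13,.155),('held',.5867,.0865,.225,.255)):
    m=(np.hypot(P[...,0]-x,P[...,1]-y)<.04)&(P[...,2]>z0)&(P[...,2]<z1);p=P[m];print(n,cv2.minEnclosingCircle(p[:,:2].astype(np.float32)),m.sum())
grab('top','t2');grab('side','s2')
E
```

```text
cup_a [[0.5977057  0.15937316 0.1425    ]] held [[0.5878925  0.08936382 0.241     ]]
a ((0.5974856019020081, 0.1589372456073761), 0.025045305490493774) 1402
held ((0.588434100151062, 0.0946313738822937), 0.037111975252628326) 6507
```

View pics/s2.png

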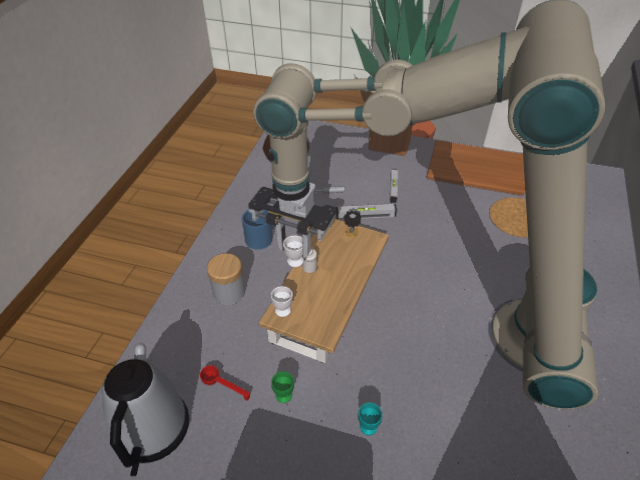

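```bash
python3 - <<'E'
from h import *
im,d,c=load('s2');P=cloud(d,c)
for n,x,y,z0,z1 in(('a',.598,.16,.132,.15),('held',.587,.0875,.232,.25),('disp',.5764,.0104,.115,.15)):
    m=(np.hypot(P[...,0]-x,P[...,1]-y)<.032)&(P[...,2]>z0)&(P[...,2]<z1)&(im.min(2)>110);p=P[m];print(n,cv2.minEnclosingCircle(p[:,:2].astype(np.float32)),m.sum(),np.percentile(p[:,2],97))
cv2.imwrite('pics/c2.png',cv2.resize(im[180:340,220:400],None,fx=4,fy=3.7))
E
```

```text
a ((0.5985754728317261, 0.16101886332035065), 0.026743359863758087) 169 0.14503183700275285
held ((0.587548553943634, 0.09122992306947708), 0.03112923353910446) 176 0.24541711872079036
disp ((0.5754357576370239, 0.015916338190436363), 0.019138336181640625) 128 0.14469475971144571
```

View pics/c2.png

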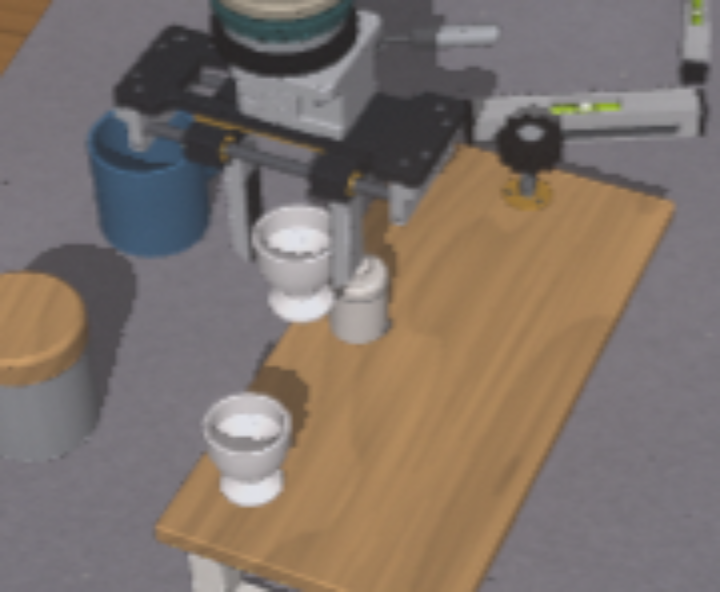

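drive_tool:
  moves: [0.5,2,10,0,0.001,0,0,0,30,0,0,0,0,0,30,0,0,0,0,0,15,0,0,0,0,0,6,0,0,0,0,0,2,0,0,0,0,0,0,0,0,0,0,0,0,0,0,0]

```text
clock: 7.48
tool_pos: [0.5883, 0.0835, 0.2188]
tool_rot: [0.998, -0.06, 0.001, -0.0]
force: [-0.3, 0.1, -1.2]
width: 0.0497
```

```bash
python3 - <<'E'
from h import *
obs(); im,d,c=grab('side','s3');grab('wrist','w3')
P=cloud(d,c)
for n,x,y,z0,z1 in(('a',.598,.16,.132,.155),('held',.587,.0855,.137,.16),('disp',.5764,.0124,.115,.15)):
    m=(np.hypot(P[...,0]-x,P[...,1]-y)<.032)&(P[...,2]>z0)&(P[...,2]<z1)&(im.min(2)>110);p=P[m];print(n,cv2.minEnclosingCircle(p[:,:2].astype(np.float32)),m.sum(),np.percentile(p[:,2],97))
cv2.imwrite('pics/c3.png',cv2.resize(im[180:340,220:400],None,fx=4,fy=3.7))
E
```

```text
t 7.47 pos [0.5883 0.0835 0.2188] phi -0.12 zax [ 2.7e-03  3.0e-04 -1.0e+00] F [-0.31  0.06 -1.2 ] w 0.0497 q [0.024 0.36  1.596 0.    1.183 0.144]
a ((0.5991208553314209, 0.16196666657924652), 0.02678653970360756) 172 0.14470300817145623
held ((0.5870446562767029, 0.08642931282520294), 0.031361717730760574) 193 0.15443368044387631
disp ((0.562694251537323, 0.02439481019973755), 9.999999747378752e-05) 1 0.11834381159200091
```

View pics/c3.png

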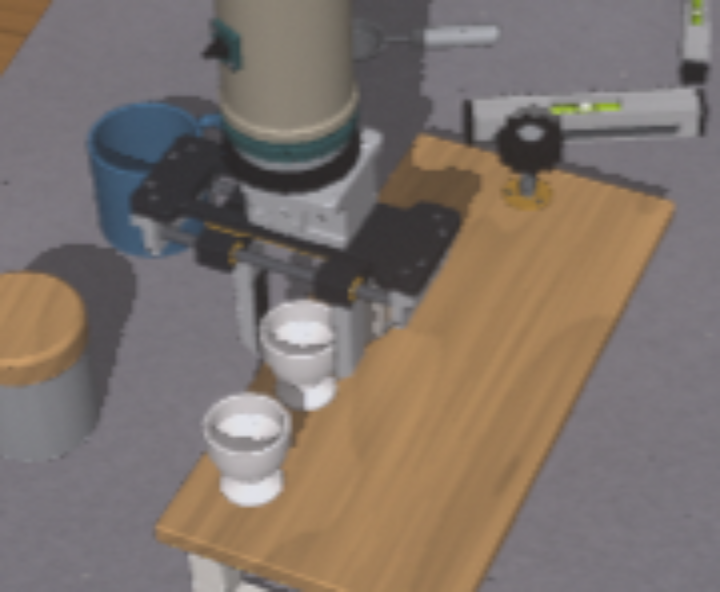

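View pics/w3.png

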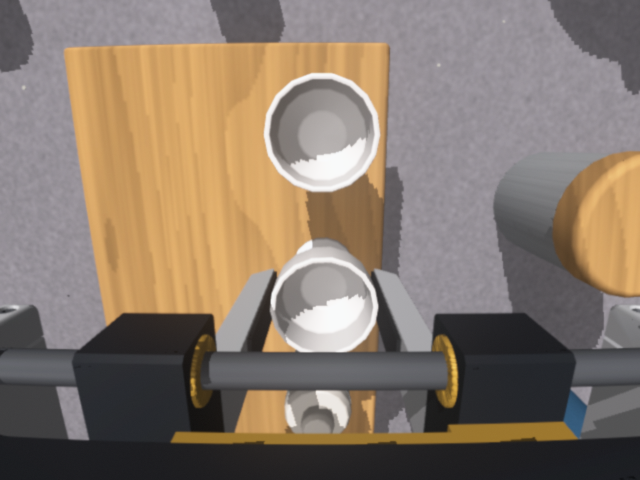

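```bash
python3 - <<'E'
from h import *
im,d,c=load('w3');P=cloud(d,c)
A=plane(c,[[322,131.5]],.1425)[0];H=plane(c,[[324.5,304]],.2188-.1314+.062)[0]
print(A,H,(plane(c,[[322,304]],.15)))
for n,x,y,z0,z1 in(('a',.598,.16,.13,.155),('disp',.5764,.0104,.10,.16)):
    m=(np.hypot(P[...,0]-x,P[...,1]-y)<.035)&(P[...,2]>z0)&(P[...,2]<z1)&(d>0);p=P[m];print(n,cv2.minEnclosingCircle(p[:,:2].astype(np.float32)),m.sum(),p[:,2].max(),p.min(0))
v,u=np.mgrid[0:480,0:640]
m=(P[...,2]>.13)&(P[...,2]<.16)&(u>270)&(u<380)&(v>250)&(v<352)&(d>0)
p=P[m];print('held',cv2.minEnclosingCircle(p[:,:2].astype(np.float32)),p.min(0),p.max(0))
cv2.imwrite('pics/c3w.png',cv2.resize(im[240:440,220:420],None,fx=3,fy=3))
E
```

```text
[0.59774994 0.15992438 0.1425    ] [0.58968845 0.08450108 0.1494    ] [[0.58859064 0.08490973 0.15      ]]
a ((0.5974096655845642, 0.15923428535461426), 0.025248369202017784) 3840 0.1439214399815532 [0.57277775 0.1344962  0.13000859]
disp ((0.5768638849258423, 0.011317658238112926), 0.019498087465763092) 2683 0.14658853915505662 [ 0.55764087 -0.00204879  0.11404844]
held ((0.5901780128479004, 0.08479692041873932), 0.028233638033270836) [0.56319443 0.05871507 0.13002043] [0.61796427 0.10739832 0.15665047]
```

View pics/c3w.png

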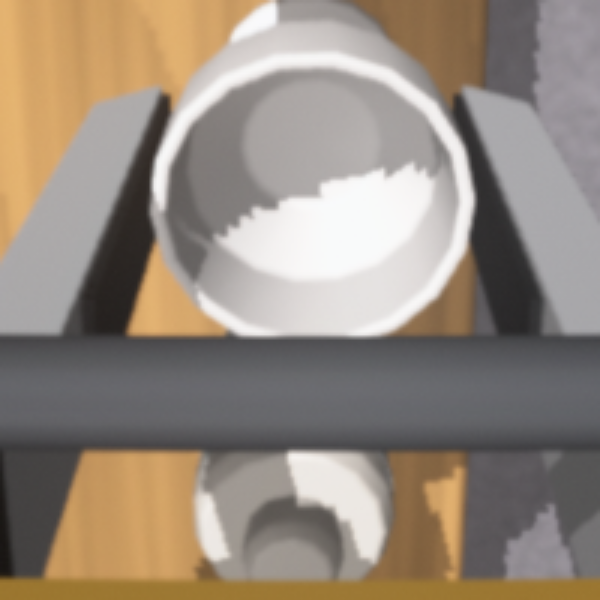

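drive_tool:
  moves: [-1.5,-0.7,4,0,0,0,0,0,2,0,0,0,0,0,0,0,0,0,0,0,0,0,0,0]

```text
clock: 8.07
tool_pos: [0.5865, 0.0844, 0.212]
tool_rot: [0.998, -0.06, 0.001, -0.0]
force: [0.3, -0.7, -0.8]
width: 0.0499
```

```bash
python3 - <<'E'
from h import *
obs()
E
```

```text
t 8.07 pos [0.5865 0.0844 0.212 ] phi -0.12 zax [ 1.e-03  3.e-04 -1.e+00] F [ 0.28 -0.72 -0.78] w 0.0499 q [0.025 0.364 1.608 0.    1.168 0.145]
```

drive_tool:
  moves: [0,0,0.7,0,0,0,0,0,0,0,0,0,0,0,0,0,0,0]

```text
clock: 8.45
tool_pos: [0.5865, 0.0844, 0.2113]
tool_rot: [0.998, -0.06, 0.001, -0.0]
force: [-0.2, 0.8, -1.7]
width: 0.0497
```

drive_tool:
  moves: [0,0,0.6,0,0,0,0,0,0,0,0,0,0,0,0,0,0,0]

```text
clock: 8.82
tool_pos: [0.5865, 0.0844, 0.2107]
tool_rot: [0.998, -0.06, 0.001, -0.0]
force: [-0.2, 0.5, -1.3]
width: 0.0496
```

drive_tool:
  moves: [0,0,0.7,0,0,0,0,0,0,0,0,0,0,0,0,0,0,0]

```text
clock: 9.2
tool_pos: [0.5865, 0.0844, 0.2105]
tool_rot: [0.998, -0.06, 0.001, -0.0]
force: [-1.1, -0.6, 4.3]
width: 0.0491
```

drive_tool:
  moves: [0,0,-0.2,0,0,0,0,0,0,0,0,0,0,0,0,0,0,0,0,0,0,0,0,0]
  jaw: 70

```text
clock: 9.7
tool_pos: [0.5865, 0.0844, 0.21]
tool_rot: [0.998, -0.06, 0.0, -0.0]
force: [-0.7, 0.5, 0.4]
width: 0.0679
```

drive_tool:
  moves: [0,0,-5,0,0,0,0,0,-25,0,0,0,0,0,-40,0,0,0,0,0,-25,0,0,0,0,0,-5,0,0,0,0,0,0,0,0,0]

```text
clock: 10.45
tool_pos: [0.5861, 0.0844, 0.3099]
tool_rot: [0.998, -0.06, 0.0, -0.0]
force: [0.4, 0.3, -0.0]
width: 0.0682
```

```bash
python3 - <<'E'
from h import *
obs(); grab('wrist','w4')
im,d,c=load('w4');P=cloud(d,c)
for n,x,y,z0,z1 in(('a',.598,.16,.13,.155),('b',.587,.085,.13,.155),('disp',.5764,.0104,.10,.16)):
    m=(np.hypot(P[...,0]-x,P[...,1]-y)<.032)&(P[...,2]>z0)&(P[...,2]<z1)&(d>0);p=P[m];print(n,cv2.minEnclosingCircle(p[:,:2].astype(np.float32)),m.sum(),p[:,2].max())
rows((.499,-.302,.3),-1.22,11)
E
```

```text
t 10.45 pos [0.5861 0.0844 0.3099] phi -0.1199 zax [ 7.e-04  2.e-04 -1.e+00] F [ 0.37  0.3  -0.05] w 0.0682 q [0.025 0.298 1.455 0.    1.388 0.145]
a ((0.5974203944206238, 0.15912722051143646), 0.02509675733745098) 1427 0.14440445945189953
b ((0.5868769288063049, 0.08312485367059708), 0.025206463411450386) 1290 0.1433802366043738
disp ((0.5769182443618774, 0.011516367085278034), 0.019298460334539413) 2169 0.1462898069281232
tilt rv [4.0e-04 8.0e-04 1.1e+00] total mm [-40.  394.    9.1]
[-3.6, 35.8, 0.8] [0.0, 0.0, 0.1]
[-0.0, 36.0, 0.8] [0.0, 0.0, 0.1]
[3.6, 35.8, 0.8] [0.0, 0.0, 0.1]
[7.1, 35.3, 0.8] [0.0, 0.0, 0.1]
[10.6, 34.4, 0.8] [0.0, 0.0, 0.1]
[14.0, 33.2, 0.8] [0.0, 0.0, 0.1]
[17.2, 31.6, 0.8] [0.0, 0.0, 0.1]
[20.3, 29.7, 0.8] [0.0, 0.0, 0.1]
[23.2, 27.6, 0.8] [0.0, 0.0, 0.1]
[25.8, 25.1, 0.8] [0.0, 0.0, 0.1]
[28.2, 22.4, 0.8] [0.0, 0.0, 0.1]
```

View pics/w4.png

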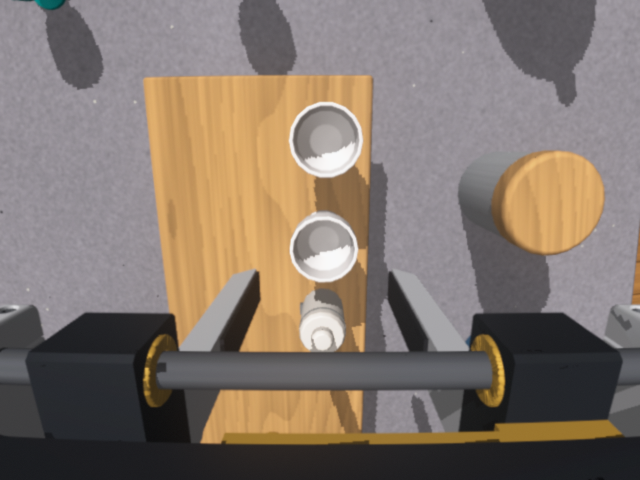

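cup_b now stands in the row at about (324,247), within about 2 mm of the midpoint, and cup_a and the dispenser haven't moved. Now the level.

drive_tool:
  moves: [-3.5,36,1,0,0,0.1,0,36,1,0,0,0.1,3.5,36,1,0,0,0.1,7,35.5,1,0,0,0.1,10.5,34.5,1,0,0,0.1,14,33,1,0,0,0.1,17,31.5,1,0,0,0.1,20,29.5,1,0,0,0.1,23,27.5,1,0,0,0.1,26,25,0,0,0,0.1,28,22.5,0,0,0,0.1,0,0,0,0,0,0]
  jaw: 70

```text
clock: 12.0
tool_pos: [0.4983, -0.3034, 0.2991]
tool_rot: [0.819, -0.574, -0.001, -0.0]
force: [-0.2, -0.4, -0.4]
width: 0.0682
```

```bash
python3 - <<'E'
from h import *
obs(); grab('wrist','w5')
im,d,c=load('w5');P=cloud(d,c)
m=(np.hypot(P[...,0]-.4986,P[...,1]+.3017)<.1)&(P[...,2]>.022)&(P[...,2]<.04)&(d>0)
m=cv2.morphologyEx(m.astype(np.uint8),cv2.MORPH_OPEN,np.ones((5,5)))>0
p=P[m];print('level',m.sum(),cv2.minAreaRect((p[:,:2]*1000).astype(np.float32)),np.median(p[:,2]))
E
```

```text
t 12.0 pos [ 0.4983 -0.3034  0.2991] phi -1.223 zax [-0.0015  0.0016 -1.    ] F [-0.23 -0.37 -0.35] w 0.0682 q [-0.666  0.291  1.491  0.     1.361  0.557]
level 3770 ((498.7931213378906, -302.2707214355469), (177.96018981933594, 25.687341690063477), 20.33533477783203) 0.029798735136483845
```

View pics/w5.png

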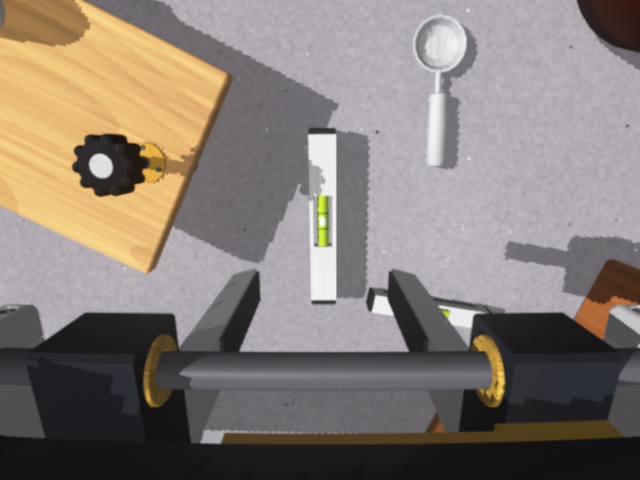

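drive_tool:
  moves: [-1,-1,20,0.0015,-0.001,-0.007,0,0,50,0,0,0,0,0,60,0,0,0,0,0,45,0,0,0,0,0,15,0,0,0,0,0,5,0,0,0,0,0,0,0,0,0,0,0,0,0,0,0]
  squeeze: 25

```text
clock: 13.05
tool_pos: [0.5011, -0.3006, 0.1077]
tool_rot: [0.822, -0.57, 0.002, -0.001]
force: [-0.1, -0.6, 0.0]
width: 0.0683
```

```bash
python3 - <<'E'
from h import *
obs(); rows((.4988,-.302,.102),-1.2158,1)
E
```

```text
t 13.05 pos [ 0.5011 -0.3006  0.1077] phi -1.2129 zax [ 4.9e-03 -3.0e-04 -1.0e+00] F [-0.05 -0.55  0.03] w 0.0683 q [-0.661  0.458  1.756  0.003  0.924  0.55 ]
tilt rv [-0.0045 -0.002   0.0029] total mm [0.5 2.7 5.7]
[0.5, 2.7, 5.7] [-0.004, -0.002, 0.003]
```

drive_tool:
  moves: [0,1.5,4.5,-0.002,-0.001,-0.003,0,0,0,0,0,0,0,0,0,0,0,0]

```text
clock: 13.42
tool_pos: [0.4988, -0.3006, 0.1016]
tool_rot: [0.822, -0.569, -0.001, -0.001]
force: [-0.4, 0.3, -0.0]
width: 0.0682
```

```bash
python3 - <<'E'
from h import *
obs(); rows((.4988,-.302,.102),-1.2158,1)
E
```

```text
t 13.43 pos [ 0.4988 -0.3006  0.1016] phi -1.2101 zax [ 0.      0.0019 -1.    ] F [-0.42  0.28 -0.03] w 0.0682 q [-0.663  0.464  1.764  0.002  0.915  0.546]
tilt rv [-0.0007  0.0018  0.0057] total mm [ 1.3  0.5 -0.4]
[1.3, 0.5, -0.4] [-0.001, 0.002, 0.006]
```

drive_tool:
  moves: [1,0.5,0,0,0.002,0.006,0,0,0,0,0,0,0,0,0,0,0,0,0,0,0,0,0,0,0,0,0,0,0,0]
  jaw: 255

```text
clock: 14.05
tool_pos: [0.4987, -0.3016, 0.1015]
tool_rot: [0.821, -0.571, 0.0, -0.0]
force: [0.5, 0.3, 0.3]
width: 0.0256
```

drive_tool:
  moves: [0,0,0,0,0,0,0,0,-5,0,0,0,0,0,-30,0,0,0,0,0,-50,0,0,0,0,0,-55,0,0,0,0,0,-40,0,0,0,0,0,-10,0,0,0,0,0,0,0,0,0]

```text
clock: 15.05
tool_pos: [0.4982, -0.3013, 0.2908]
tool_rot: [0.821, -0.571, -0.0, -0.0]
force: [-0.1, 0.6, -4.1]
width: 0.0257
```

```bash
python3 - <<'E'
from h import *
obs(); 
s=np.array([.993,-.118]); strip=np.array([.5873,.0853])-.103*s; print(strip)
# from board centre: 
rows((strip[0],strip[1],.29),-.118,14)
E
```

```text
t 15.05 pos [ 0.4982 -0.3013  0.2908] phi -1.216 zax [-3.e-04  8.e-04 -1.e+00] F [-0.13  0.63 -4.1 ] w 0.0257 q [-0.664  0.294  1.509  0.     1.339  0.552]
[0.485021 0.097454]
tilt rv [-5.000e-04  8.000e-04 -1.098e+00] total mm [-378.5 -126.2    1.1]
[-27.0, -9.0, 0.1] [-0.0, 0.0, -0.078]
[-26.2, -11.1, 0.1] [-0.0, 0.0, -0.078]
[-25.3, -13.1, 0.1] [-0.0, 0.0, -0.078]
[-24.2, -15.1, 0.1] [-0.0, 0.0, -0.078]
[-22.9, -16.9, 0.1] [-0.0, 0.0, -0.078]
[-21.5, -18.7, 0.1] [-0.0, 0.0, -0.078]
[-20.0, -20.3, 0.1] [-0.0, 0.0, -0.078]
[-18.4, -21.8, 0.1] [-0.0, 0.0, -0.078]
[-16.6, -23.2, 0.1] [-0.0, 0.0, -0.078]
[-14.7, -24.4, 0.1] [-0.0, 0.0, -0.078]
[-12.8, -25.5, 0.1] [-0.0, 0.0, -0.078]
[-10.7, -26.4, 0.1] [-0.0, 0.0, -0.078]
[-8.6, -27.2, 0.1] [-0.0, 0.0, -0.078]
[-6.5, -27.8, 0.1] [-0.0, 0.0, -0.078]
```

drive_tool:
  moves: [-27,-9,0,0,0,-0.078,-26,-11,0,0,0,-0.078,-25.5,-13,0,0,0,-0.078,-24,-15,0,0,0,-0.078,-23,-17,0,0,0,-0.078,-21.5,-19,0,0,0,-0.078,-20,-20,0,0,0,-0.078,-18.5,-22,0,0,0,-0.078,-16.5,-23,0,0,0,-0.078,-15,-24,0,0,0,-0.078,-13,-25.5,0,0,0,-0.078,-11,-26,0,0,0,-0.078]

```text
clock: 16.55
tool_pos: [0.4857, 0.0405, 0.2887]
tool_rot: [0.99, -0.138, -0.002, 0.0]
force: [0.4, -0.1, -2.8]
width: 0.0256
```

drive_tool:
  moves: [-8.5,-27,0,0,0,-0.08,-6.5,-28,0,0,0,-0.08,0,0,0,0,0,0,0,0,0,0,0,0]

```text
clock: 17.05
tool_pos: [0.4848, 0.0961, 0.2898]
tool_rot: [0.998, -0.06, -0.001, 0.001]
force: [-0.2, 0.3, -2.8]
width: 0.0258
```

```bash
python3 - <<'E'
from h import *
obs(); rows((.485,.0975,.2),-.118,1); grab('wrist','w6')
E
```

```text
t 17.05 pos [0.4848 0.0961 0.2898] phi -0.1203 zax [-2.9e-03 -9.0e-04 -1.0e+00] F [-0.24  0.33 -2.81] w 0.0258 q [ 5.500e-02  1.640e-01  1.689e+00 -1.000e-03  1.292e+00  1.760e-01]
tilt rv [ 0.0013  0.0028 -0.0023] total mm [ 0.2 -1.5 89.8]
[0.2, -1.5, 89.8] [0.001, 0.003, -0.002]
```

View pics/w6.png

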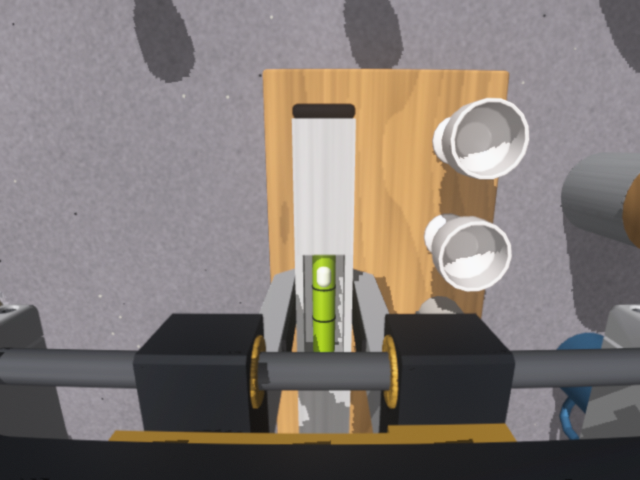

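The held level is over the front strip and parallel to the board. The bubble, at (323,275), lies towards the +y end, as expected with the knob end low. Lowering it now.

drive_tool:
  moves: [0,-1.5,10,0.001,0.003,0.002,0,0,30,0,0,0,0,0,30,0,0,0,0,0,20,0,0,0,0,0,10,0,0,0,0,0,4,0,0,0,0,0,0,0,0,0,0,0,0,0,0,0]

```text
clock: 18.1
tool_pos: [0.4866, 0.0982, 0.1883]
tool_rot: [0.998, -0.061, 0.003, -0.001]
force: [0.3, -0.1, -2.5]
width: 0.0262
```

```bash
python3 - <<'E'
from h import *
obs(); rows((.485,.0975,.182),-.118,1)
E
```

```text
t 18.1 pos [0.4866 0.0982 0.1883] phi -0.1221 zax [ 5.4e-03  8.0e-04 -1.0e+00] F [ 0.29 -0.15 -2.46] w 0.0262 q [5.800e-02 2.520e-01 1.849e+00 1.000e-03 1.035e+00 1.800e-01]
tilt rv [-0.0015 -0.0053 -0.0041] total mm [-1.6  0.9  6.3]
[-1.6, 0.9, 6.3] [-0.001, -0.005, -0.004]
```

drive_tool:
  moves: [0,0.5,4,0,-0.003,-0.004,0,0,0,0,0,0,0,0,0,0,0,0]

```text
clock: 18.48
tool_pos: [0.4861, 0.0976, 0.1836]
tool_rot: [0.998, -0.059, 0.0, -0.001]
force: [-1.1, 0.6, -2.5]
width: 0.0257
```

drive_tool:
  moves: [0,0,1,0,0,0,0,0,0,0,0,0,0,0,0,0,0,0]

```text
clock: 18.85
tool_pos: [0.4861, 0.0976, 0.1825]
tool_rot: [0.998, -0.059, 0.0, -0.001]
force: [0.5, -1.0, -2.7]
width: 0.0259
```

drive_tool:
  moves: [0,0,1,0,0,0,0,0,0,0,0,0,0,0,0,0,0,0]

```text
clock: 19.23
tool_pos: [0.486, 0.0977, 0.1815]
tool_rot: [0.998, -0.059, 0.0, -0.001]
force: [1.3, 0.8, -2.6]
width: 0.0254
```

drive_tool:
  moves: [0,0,0.7,0,0,0,0,0,0,0,0,0,0,0,0,0,0,0]

```text
clock: 19.6
tool_pos: [0.4861, 0.0976, 0.181]
tool_rot: [0.998, -0.059, 0.0, -0.001]
force: [-0.5, -0.7, -1.2]
width: 0.0258
```

Contact is starting, so I'll go down 0.4 mm more and release.

drive_tool:
  moves: [0,0,0.4,0,0,0,0,0,0,0,0,0,0,0,0,0,0,0]

```text
clock: 19.98
tool_pos: [0.4862, 0.0975, 0.1806]
tool_rot: [0.998, -0.059, 0.001, -0.0]
force: [-0.6, -1.7, 1.4]
width: 0.0257
```

drive_tool:
  moves: [0,0,0,0,0,0,0,0,0,0,0,0,0,0,0,0,0,0,0,0,0,0,0,0]
  jaw: 120

```text
clock: 20.48
tool_pos: [0.4861, 0.0977, 0.1804]
tool_rot: [0.998, -0.059, 0.0, -0.001]
force: [0.2, -1.0, 0.5]
width: 0.0497
```

drive_tool:
  moves: [0,0,-5,0,0,0,0,0,-25,0,0,0,0,0,-40,0,0,0,0,0,-30,0,0,0,0,0,-10,0,0,0,0,0,0,0,0,0]

```text
clock: 21.22
tool_pos: [0.4859, 0.0975, 0.2906]
tool_rot: [0.998, -0.059, 0.001, -0.001]
force: [-0.3, 0.0, 0.4]
width: 0.0494
```

```bash
python3 - <<'E'
from h import *
obs(); grab('wrist','w7')
im,d,c=load('w7'); cv2.imwrite('pics/w7c.png',cv2.resize(im[60:360,200:560],None,fx=2,fy=2))
E
```

```text
t 21.23 pos [0.4859 0.0975 0.2906] phi -0.118 zax [ 0.0015  0.0011 -1.    ] F [-0.27  0.01  0.42] w 0.0494 q [5.700e-02 1.630e-01 1.688e+00 1.000e-03 1.289e+00 1.750e-01]
```

View pics/w7.png

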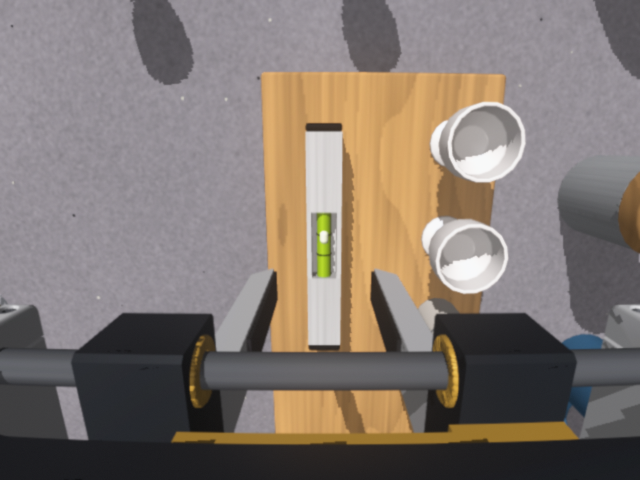

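```bash
cat >> h.py <<'E'
def bubble(fn,z=.1055,dbg=True):
    """rows of vial: find green region, lines (dark) and bubble (pale) along the vial; world coordinates on z plane"""
    im,d,c=load(fn); hsv=cv2.cvtColor(im,cv2.COLOR_BGR2HSV)
    g=((hsv[...,0]>28)&(hsv[...,0]<45)&(hsv[...,1]>120)&(hsv[...,2]>80)).astype(np.uint8)
    # limit to the level's neighbourhood: project expected strip
    P=cloud(d,c); g[(np.hypot(P[...,0]-.485,P[...,1]-.0975)>.06)]=0
    v,u=np.nonzero(g); r=cv2.minAreaRect(np.c_[u,v].astype(np.float32)); print('green rect',r,len(u))
    return im,d,c,g
E
python3 - <<'E'
from h import *
im,d,c,g=bubble('w7')
hsv=cv2.cvtColor(im,cv2.COLOR_BGR2HSV)
for v in range(208,284,1): print(v,im[v,321:328].mean(0).round().astype(int), hsv[v,324])
cv2.imwrite('pics/w7v.png',cv2.resize(im[200:290,290:360],None,fx=6,fy=6,interpolation=cv2.INTER_NEAREST))
E
```

```text
green rect ((323.5, 245.0), (62.0, 13.0), 90.0) 711
208 [210 211 214] [  6   6 211]
209 [210 211 214] [  8   5 210]
210 [209 211 214] [ 12   6 210]
211 [200 206 208] [ 26  10 204]
212 [158 186 183] [ 34  41 185]
213 [ 92 154 142] [ 36 106 154]
214 [ 49 142 123] [ 36 171 146]
215 [ 40 165 139] [ 36 199 176]
216 [ 40 187 157] [ 36 203 196]
217 [ 40 194 163] [ 36 205 199]
218 [ 41 196 164] [ 36 204 200]
219 [ 41 195 164] [ 36 204 199]
220 [ 41 195 164] [ 36 203 200]
221 [ 40 195 163] [ 36 204 200]
222 [ 40 195 164] [ 36 204 200]
223 [ 40 195 163] [ 36 205 199]
224 [ 40 195 164] [ 36 203 200]
225 [ 40 195 163] [ 36 204 200]
226 [ 40 195 164] [ 36 204 200]
227 [ 40 195 164] [ 36 204 200]
228 [ 40 195 163] [ 36 204 200]
229 [ 44 196 165] [ 36 193 201]
230 [ 89 205 180] [ 36 120 216]
231 [166 222 212] [ 34  40 238]
232 [209 232 229] [ 33  11 246]
233 [220 234 233] [ 34   8 248]
234 [218 232 231] [ 30   9 246]
235 [212 228 227] [ 32  14 244]
236 [210 227 226] [ 32  16 243]
237 [209 227 226] [ 32  15 242]
238 [209 227 226] [ 32  15 242]
239 [208 226 225] [ 32  15 242]
240 [203 222 221] [ 32  
[... 683 characters left out ...]
 [ 39 195 163] [ 36 204 200]
263 [ 39 195 163] [ 36 205 199]
264 [ 39 195 163] [ 36 206 199]
265 [ 39 195 163] [ 36 205 199]
266 [ 39 195 163] [ 36 206 199]
267 [ 39 195 163] [ 36 207 198]
268 [ 39 195 163] [ 36 206 198]
269 [ 39 195 163] [ 36 206 198]
270 [ 39 195 163] [ 36 205 199]
271 [ 39 195 163] [ 36 206 199]
272 [ 40 195 163] [ 36 205 200]
273 [ 39 194 163] [ 36 208 199]
274 [ 39 195 163] [ 36 206 199]
275 [ 41 194 163] [ 36 205 198]
276 [ 67 192 164] [ 37 174 195]
277 [127 184 172] [ 37  94 187]
278 [176 190 189] [ 33  25 190]
279 [197 200 203] [ 15   8 201]
280 [203 205 207] [ 12   6 206]
281 [204 206 208] [ 12   6 207]
282 [204 206 208] [ 12   6 206]
283 [204 206 208] [ 12   6 207]
```

View pics/w7v.png

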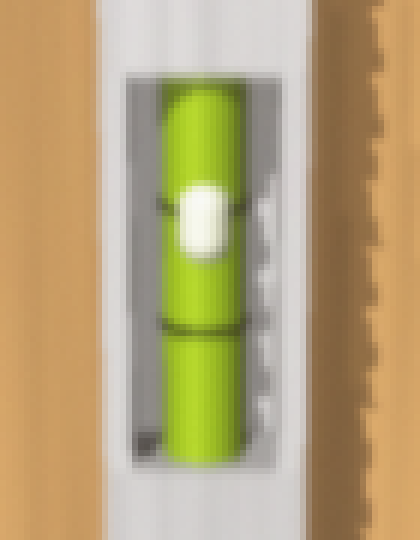

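The bubble's middle is at row 236.7. The lines are at rows 234.7 and 255, so their middle is row 244.8. That puts the bubble 6.4 mm off towards +y, so the knob needs about 1.45 rad clockwise.

```bash
python3 - <<'E'
from h import *
rows((.505,-.1425,.29),.55,8)
E
```

```text
tilt rv [-1.10e-03  3.00e-04 -6.68e-01] total mm [ 47.6 236.   -0.5]
[5.9, 29.5, -0.1] [-0.0, 0.0, -0.083]
[3.5, 29.9, -0.1] [-0.0, 0.0, -0.083]
[1.0, 30.1, -0.1] [-0.0, 0.0, -0.083]
[-1.6, 30.1, -0.1] [-0.0, 0.0, -0.083]
[-4.1, 29.8, -0.1] [-0.0, 0.0, -0.083]
[-6.5, 29.4, -0.0] [-0.0, 0.0, -0.083]
[-9.0, 28.7, -0.0] [-0.0, 0.0, -0.083]
[-11.3, 27.9, -0.0] [-0.0, 0.0, -0.083]
```

drive_tool:
  moves: [6,29.5,0,0,0,-0.083,3.5,30,0,0,0,-0.083,1,30,0,0,0,-0.083,-1.5,30,0,0,0,-0.083,-4,30,0,0,0,-0.083,-6.5,29.5,0,0,0,-0.083,-9,29,0,0,0,-0.083,-11,28,0,0,0,-0.083,0,0,0,0,0,0,0,0,0,0,0,0]
  jaw: 60

```text
clock: 22.52
tool_pos: [0.5052, -0.1422, 0.289]
tool_rot: [0.963, 0.269, -0.0, -0.002]
force: [-0.1, 0.5, 0.6]
width: 0.0717
```

```bash
python3 - <<'E'
from h import *
obs(); grab('wrist','w8')
im,d,c=load('w8');P=cloud(d,c)
m=(np.hypot(P[...,0]-.505,P[...,1]+.142)<.032)&(P[...,2]>.125)&(P[...,2]<.15)&(d>0)&(im.max(2)<90);p=P[m];print(cv2.minEnclosingCircle(p[:,:2].astype(np.float32)),m.sum(),np.median(p[:,2]))
m=(np.hypot(P[...,0]-.505,P[...,1]+.142)<.032)&(P[...,2]>.125)&(P[...,2]<.15)&(d>0);p=P[m];print(cv2.minEnclosingCircle(p[:,:2].astype(np.float32)),m.sum(),np.median(p[:,2]))
E
```

```text
t 22.52 pos [ 0.5052 -0.1422  0.289 ] phi 0.5448 zax [-0.0016  0.0029 -1.    ] F [-0.09  0.52  0.6 ] w 0.0717 q [-0.408  0.21   1.631  0.002  1.303 -0.954]
((0.5044779777526855, -0.14260511100292206), 0.021683646366000175) 2375 0.13990120683240528
((0.5046181678771973, -0.14254164695739746), 0.021778158843517303) 2921 0.14002409291265394
```

View pics/w8.png

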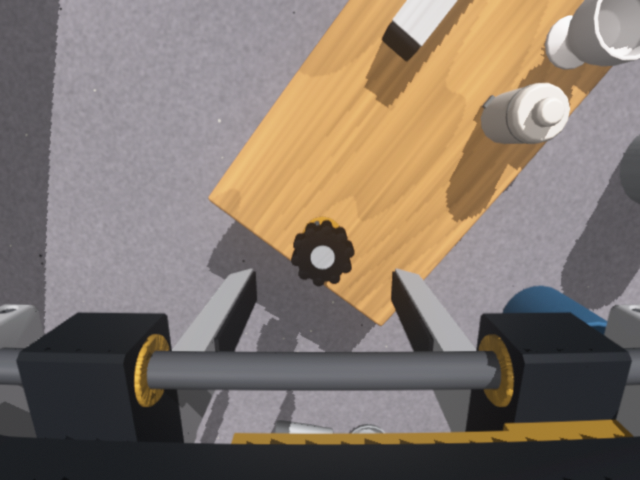

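drive_tool:
  moves: [-0.5,0,10,0.0025,0,0,0,0,25,0,0,0,0,0,30,0,0,0,0,0,12,0,0,0,0,0,5,0,0,0,0,0,0,0,0,0,0,0,0,0,0,0,0,0,0,0,0,0]
  squeeze: 15

```text
clock: 23.58
tool_pos: [0.5056, -0.1431, 0.2089]
tool_rot: [0.963, 0.27, 0.001, -0.001]
force: [0.3, -0.3, -0.6]
width: 0.0719
```

```bash
python3 - <<'E'
from h import *
obs(); rows((.5045,-.1425,.207),.545,1)
E
```

```text
t 23.57 pos [ 0.5056 -0.1431  0.2089] phi 0.5459 zax [ 8.0e-04  2.6e-03 -1.0e+00] F [ 0.3  -0.32 -0.55] w 0.0719 q [-0.41   0.274  1.757  0.003  1.111 -0.957]
tilt rv [-0.0018 -0.0021  0.0009] total mm [-0.6 -1.1  1.9]
[-0.6, -1.1, 1.9] [-0.002, -0.002, 0.001]
```

Closing on the knob.

drive_tool:
  moves: [-0.5,-1,1.5,-0.002,0,0,0,0,0,0,0,0,0,0,0,0,0,0,0,0,0,0,0,0,0,0,0,0,0,0]
  jaw: 255

```text
clock: 24.2
tool_pos: [0.5042, -0.1424, 0.2067]
tool_rot: [0.963, 0.27, 0.0, -0.001]
force: [-0.5, 0.1, 0.5]
width: 0.0434
```

drive_tool:
  moves: [0,0,0,0,0,0.06,0,0,0,0,0,0.14,0,0,0,0,0,0.15,0,0,0,0,0,0.15,0,0,0,0,0,0.15,0,0,0,0,0,0.15,0,0,0,0,0,0.15,0,0,0,0,0,0.15,0,0,0,0,0,0.15,0,0,0,0,0,0.15,0,0,0,0,0,0.06,0,0,0,0,0,0]

```text
clock: 25.7
tool_pos: [0.5041, -0.1424, 0.2067]
tool_rot: [0.898, -0.441, -0.0, -0.001]
force: [-2.3, -0.4, 0.5]
width: 0.0439
```

```bash
python3 - <<'E'
from h import *
obs(); im,d,c=grab('top','t9'); cv2.imwrite('pics/t9c.png',cv2.resize(im[190:350,150:400],None,fx=3,fy=3,interpolation=cv2.INTER_CUBIC))
im,d,c=grab('side','s9'); cv2.imwrite('pics/s9c.png',cv2.resize(im[200:360,250:410],None,fx=4,fy=3.7,interpolation=cv2.INTER_CUBIC))
E
```

```text
t 25.7 pos [ 0.5041 -0.1424  0.2067] phi -0.9132 zax [-1.0e-04  1.4e-03 -1.0e+00] F [-2.29 -0.37  0.48] w 0.0439 q [-4.090e-01  2.740e-01  1.763e+00  1.000e-03  1.105e+00  5.040e-01]
```

View pics/t9c.png

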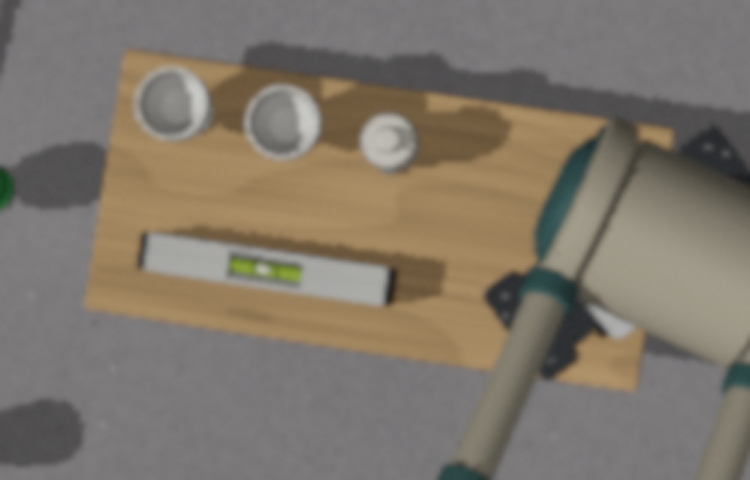

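View pics/s9c.png

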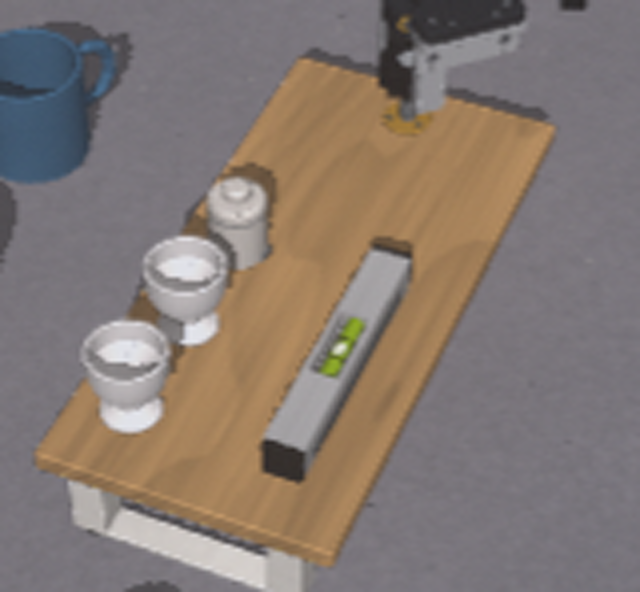

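The bubble now looks nearly centred in both views. I'll release the knob, rise, and check from above the level.

drive_tool:
  moves: [0,0,0,0,0,0,0,0,0,0,0,0,0,0,0,0,0,0,0,0,0,0,0,0]
  jaw: 60

```text
clock: 26.3
tool_pos: [0.5044, -0.1423, 0.2067]
tool_rot: [0.897, -0.441, -0.0, -0.001]
force: [0.8, 0.0, -1.0]
width: 0.0718
```

drive_tool:
  moves: [0,0,-10,0,0,0,0,0,-25,0,0,0,0,0,-25,0,0,0,0,0,-10,0,0,0,0,0,0,0,0,0]

```text
clock: 26.92
tool_pos: [0.5045, -0.1425, 0.2774]
tool_rot: [0.897, -0.441, 0.001, -0.001]
force: [-0.1, -0.9, -0.2]
width: 0.0719
```

```bash
python3 - <<'E'
from h import *
obs(); rows((.483,.0975,.277),-1.689,9)
E
```

```text
t 26.93 pos [ 0.5045 -0.1425  0.2774] phi -0.914 zax [ 2.e-03  9.e-04 -1.e+00] F [-0.09 -0.89 -0.16] w 0.0719 q [-0.409  0.215  1.654  0.002  1.271  0.504]
tilt rv [-2.20e-03  3.00e-04  7.75e-01] total mm [-203.2 -129.5    0.6]
[-22.6, -14.4, 0.1] [-0.0, 0.0, 0.086]
[-23.7, -12.4, 0.1] [-0.0, 0.0, 0.086]
[-24.7, -10.3, 0.1] [-0.0, 0.0, 0.086]
[-25.5, -8.1, 0.1] [-0.0, 0.0, 0.086]
[-26.1, -5.9, 0.0] [-0.0, 0.0, 0.086]
[-26.5, -3.7, 0.0] [-0.0, 0.0, 0.086]
[-26.7, -1.4, 0.0] [-0.0, 0.0, 0.086]
[-26.8, 0.9, 0.0] [-0.0, 0.0, 0.086]
[-26.6, 3.2, 0.0] [-0.0, 0.0, 0.086]
```

drive_tool:
  moves: [-22.5,-14.5,0,0,0,0.086,-23.5,-12.5,0,0,0,0.086,-24.5,-10.5,0,0,0,0.086,-25.5,-8,0,0,0,0.086,-26,-6,0,0,0,0.086,-26.5,-4,0,0,0,0.086,-26.5,-1.5,0,0,0,0.086,-27,1,0,0,0,0.086,-26.5,3,0,-0.002,0,0.087,0,0,0,0,0,0,0,0,0,0,0,0]
  jaw: 30

```text
clock: 28.3
tool_pos: [0.4837, 0.0967, 0.2764]
tool_rot: [-0.665, 0.747, 0.001, -0.001]
force: [-0.4, 0.6, 1.4]
width: 0.0828
```

```bash
python3 - <<'E'
from h import *
obs(); im,d,c=grab('wrist','w10')
cv2.imwrite('pics/w10c.png',cv2.resize(im[180:320,240:420],None,fx=4,fy=4,interpolation=cv2.INTER_NEAREST))
E
```

```text
t 28.3 pos [0.4837 0.0967 0.2764] phi -1.6878 zax [-2.8e-03  9.0e-04 -1.0e+00] F [-0.43  0.63  1.4 ] w 0.0828 q [5.600e-02 1.710e-01 1.714e+00 1.000e-03 1.259e+00 1.743e+00]
```

View pics/w10.png

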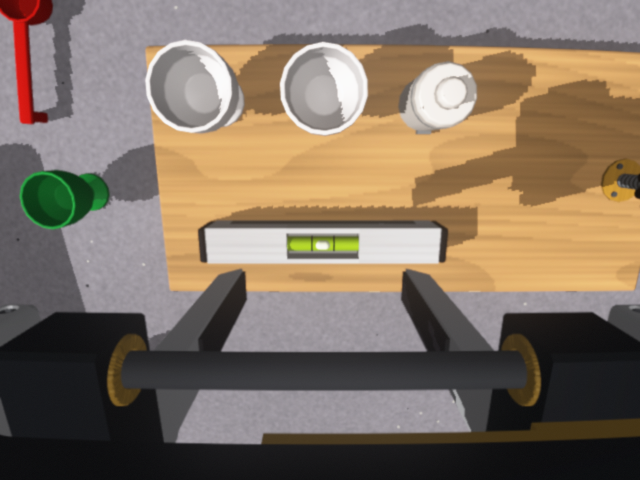

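View pics/w10c.png

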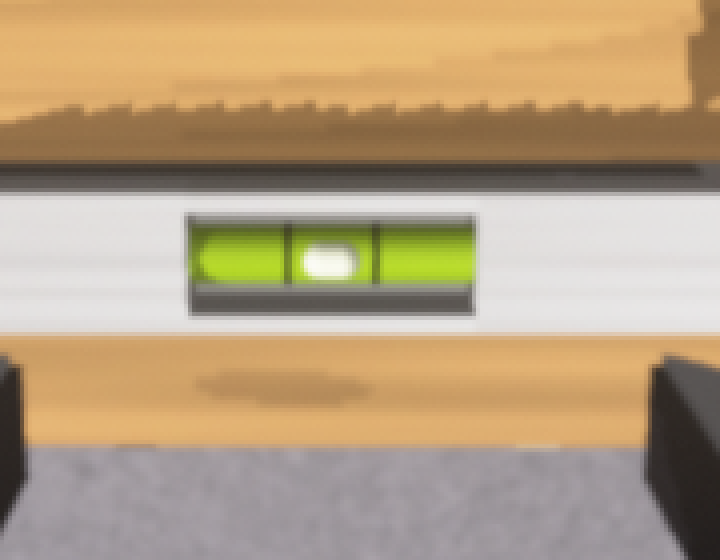

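After release the lines are at crop columns 289 and 376, and the bubble's middle is at 330. That is 0.5 mm from the vial's middle. Now I'll press with the two open fingertips, one each side of the window.

drive_tool:
  moves: [-1.2,-2.3,10,0,0,0,0,0,20,0,0,0,0,0,20,0,0,0,0,0,8,0,0,0,0,0,3,0,0,0,0,0,0,0,0,0,0,0,0,0,0,0,0,0,0,0,0,0]

```text
clock: 29.35
tool_pos: [0.4865, 0.0982, 0.2166]
tool_rot: [-0.664, 0.748, 0.001, 0.0]
force: [0.2, 0.1, 0.3]
width: 0.0829
```

```bash
python3 - <<'E'
from h import *
obs(); rows((.4861,.0976,.21),-1.689,1); im,d,c=grab('wrist','w11')
E
```

```text
t 29.35 pos [0.4865 0.0982 0.2166] phi -1.6889 zax [-4.0e-04  1.7e-03 -1.0e+00] F [0.19 0.07 0.28] w 0.0829 q [0.058 0.226 1.805 0.002 1.112 1.746]
tilt rv [0.0006 0.0017 0.0001] total mm [0.7 0.4 6.6]
[0.7, 0.4, 6.6] [0.001, 0.002, 0.0]
```

View pics/w11.png

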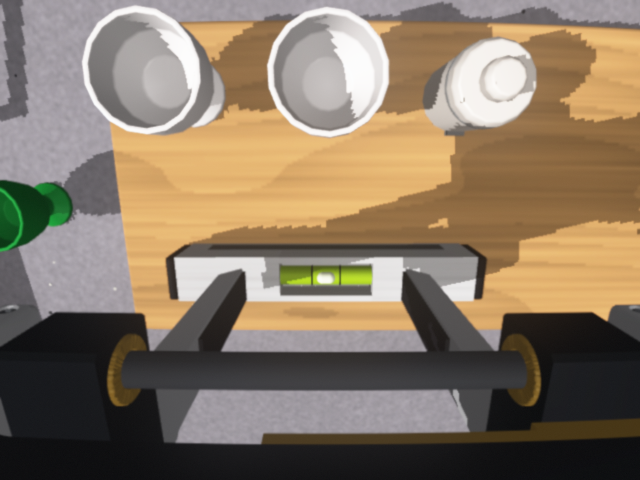

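The fingertips are over the level on both sides of the vial, and the bubble is visible at (325,278). Descending.

drive_tool:
  moves: [0.5,0.5,4,0,0.002,0,0,0,2,0,0,0,0,0,0,0,0,0,0,0,0,0,0,0]

```text
clock: 29.9
tool_pos: [0.4858, 0.0978, 0.21]
tool_rot: [-0.664, 0.748, 0.0, -0.001]
force: [-0.5, 0.6, 0.1]
width: 0.0826
```

drive_tool:
  moves: [0,0,1,0,0,0,0,0,0,0,0,0,0,0,0,0,0,0]

```text
clock: 30.28
tool_pos: [0.4857, 0.0977, 0.2091]
tool_rot: [-0.664, 0.748, 0.0, -0.001]
force: [-0.2, 0.4, -0.5]
width: 0.0831
```

drive_tool:
  moves: [0,0,1,0,0,0,0,0,0,0,0,0,0,0,0,0,0,0]

```text
clock: 30.65
tool_pos: [0.4857, 0.0977, 0.208]
tool_rot: [-0.664, 0.748, 0.0, -0.001]
force: [-0.1, 1.0, -0.1]
width: 0.0831
```

drive_tool:
  moves: [0,0,0.7,0,0,0,0,0,0,0,0,0,0,0,0,0,0,0]

```text
clock: 31.02
tool_pos: [0.4858, 0.0977, 0.2075]
tool_rot: [-0.664, 0.748, 0.0, -0.001]
force: [-0.3, -0.2, 1.0]
width: 0.083
```

drive_tool:
  moves: [0,0,0.7,0,0,0,0,0,0,0,0,0,0,0,0,0,0,0]

```text
clock: 31.4
tool_pos: [0.4858, 0.0978, 0.2074]
tool_rot: [-0.664, 0.748, 0.0, -0.001]
force: [-1.4, -0.5, 6.2]
width: 0.0832
```

drive_tool:
  moves: [0,0,1,0,0,0,0,0,0,0,0,0,0,0,0,0,0,0]

```text
clock: 31.78
tool_pos: [0.4858, 0.0977, 0.2074]
tool_rot: [-0.664, 0.748, 0.0, -0.0]
force: [-3.2, -0.6, 12.4]
width: 0.083
```

drive_tool:
  moves: [0,0,0.7,0,0,0,0,0,0,0,0,0,0,0,0,0,0,0]

```text
clock: 32.15
tool_pos: [0.4857, 0.0978, 0.2073]
tool_rot: [-0.664, 0.748, -0.0, -0.0]
force: [-3.5, -0.8, 15.8]
width: 0.0829
```

```bash
python3 - <<'E'
from h import *
obs(); im,d,c=grab('wrist','w12')
cv2.imwrite('pics/w12c.png',cv2.resize(im[180:330,230:430],None,fx=4,fy=4,interpolation=cv2.INTER_NEAREST))
E
```

```text
t 32.15 pos [0.4857 0.0978 0.2073] phi -1.6889 zax [-3.e-04 -3.e-04 -1.e+00] F [-3.49 -0.83 15.81] w 0.0829 q [ 0.058  0.234  1.82  -0.     1.088  1.747]
```

View pics/w12c.png

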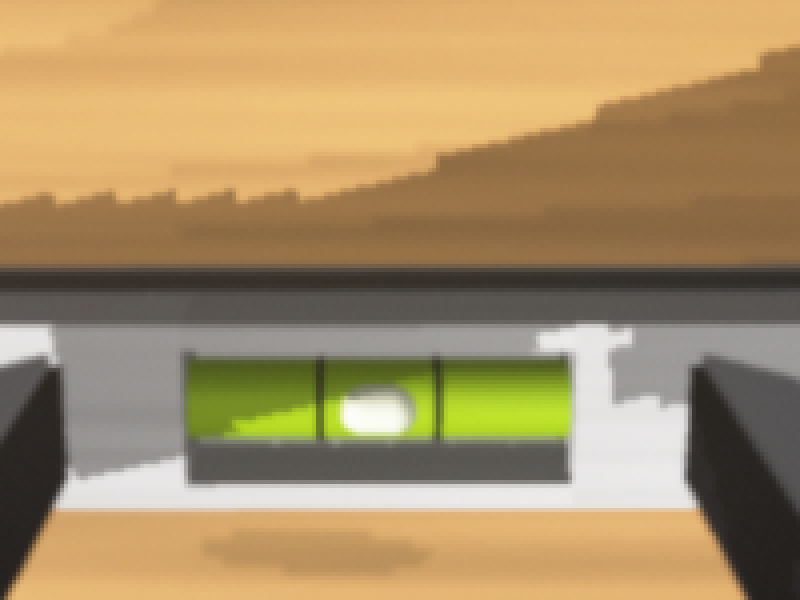

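Under 16 N the bubble stays centred: its middle is at crop column 377, between lines at 320 and 438. I'll press a little harder and ease the sideways load.

drive_tool:
  moves: [0,0.4,1,0,0,0,0,0.2,0.7,0,0,0,0,0,0,0,0,0,0,0,0,0,0,0,0,0,0,0,0,0]

```text
clock: 32.83
tool_pos: [0.4856, 0.0978, 0.2072]
tool_rot: [-0.664, 0.748, -0.001, 0.0]
force: [-6.5, -0.9, 25.6]
width: 0.083
```

```bash
python3 - <<'E'
from h import *
obs(); im,d,c=grab('wrist','w13')
grab('top','t13'); obs()
cv2.imwrite('pics/w13c.png',cv2.resize(im[180:330,230:430],None,fx=4,fy=4,interpolation=cv2.INTER_NEAREST))
P=cloud(d,c)
for n,x,y,z0,z1 in(('a',.598,.16,.132,.156),('b',.587,.085,.132,.156),('disp',.5764,.0104,.10,.16)):
    m=(np.hypot(P[...,0]-x,P[...,1]-y)<.032)&(P[...,2]>z0)&(P[...,2]<z1)&(d>0);p=P[m];print(n,cv2.minEnclosingCircle(p[:,:2].astype(np.float32)),m.sum())
E
```

```text
t 32.83 pos [0.4856 0.0978 0.2072] phi -1.6888 zax [ 1.7e-03 -5.0e-04 -1.0e+00] F [-6.5  -0.89 25.6 ] w 0.083 q [ 5.800e-02  2.330e-01  1.821e+00 -1.000e-03  1.086e+00  1.748e+00]
t 32.92 pos [0.4856 0.0978 0.2073] phi -1.6888 zax [ 1.7e-03 -5.0e-04 -1.0e+00] F [-6.45 -1.25 25.68] w 0.0828 q [ 5.800e-02  2.330e-01  1.821e+00 -1.000e-03  1.086e+00  1.748e+00]
a ((0.5974545478820801, 0.15982386469841003), 0.025514893233776093) 5902
b ((0.5869665145874023, 0.08361563831567764), 0.025262538343667984) 4735
disp ((0.576879620552063, 0.012745440006256104), 0.01923328824341297) 8509
```

View pics/w13.png

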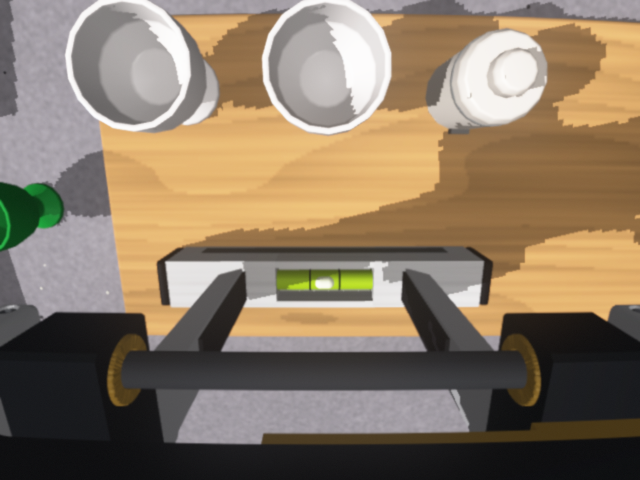

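View pics/w13c.png

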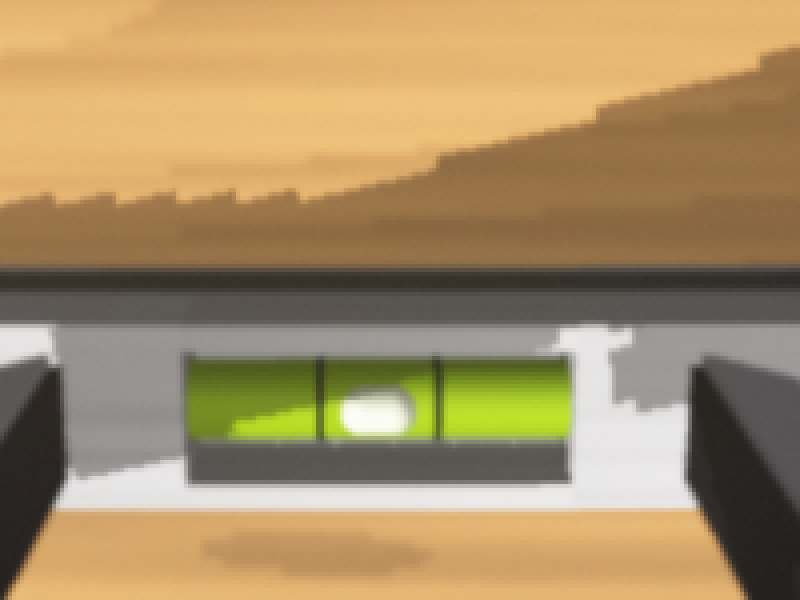

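```bash
python3 - <<'E'
from h import *
for f in('t9','t13'):
    im,d,c=load(f);P=cloud(d,c)
    for n,x,y,z0,z1 in(('a',.598,.16,.13,.16),('b',.587,.085,.13,.16),('disp',.5764,.0104,.12,.17)):
        m=(np.hypot(P[...,0]-x,P[...,1]-y)<.034)&(P[...,2]>z0)&(P[...,2]<z1)&(d>0);p=P[m];(x,y),r=cv2.minEnclosingCircle(p[:,:2].astype(np.float32));print(f,n,round(x,4),round(y,4),round(r,4),m.sum())
E
```

```text
t9 a 0.5983 0.1604 0.0253 163
t9 b 0.587 0.084 0.0252 161
t9 disp 0.5772 0.0115 0.0192 275
t13 a 0.5977 0.1613 0.0255 163
t13 b 0.5874 0.0836 0.0252 160
t13 disp 0.5772 0.0115 0.0192 275
```

```bash
python3 - <<'E'
from h import *
obs(); print(ctrl.close_job())
E
```

```text
t 32.92 pos [0.4856 0.0978 0.2073] phi -1.6888 zax [ 1.7e-03 -5.0e-04 -1.0e+00] F [-6.45 -1.25 25.68] w 0.0828 q [ 5.800e-02  2.330e-01  1.821e+00 -1.000e-03  1.086e+00  1.748e+00]
the job is handed in; nothing more can be done
None
```

I handed the job in at 32.9 s, with the arm still pressing on the level; it gave no verdict.

- **Egg cup:** cup_b stands in the gap. The last top views put it about 2 mm from the midpoint along the row, towards the dispenser, and within 1 mm of the line. cup_a and the dispenser stayed where they were to within about 1 mm, which is the measuring noise.
- **Level and knob:** I laid the level on the front strip, let go, turned the knob about 1.46 rad clockwise and released it. The bubble then settled 0.5 mm from the vial's middle.
- **Final press:** both open fingertips press down on the level, one each side of the window, with 25.6 N. The bubble's middle is about 0.3 mm from the vial's middle, well between the lines.
- **Side load:** about 6.5 N of sideways force remains in the press. My attempt to ease it left it larger (it was 3.5 N at 16 N of press), but the pictures show no slip.
- **Disagreement between views:** the wrist and side views put the cups and the dispenser 1–3 mm apart from the top view along the row (one early side reading of the dispenser was about 5 mm off), so the 2 mm offset is uncertain by about that much.

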